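Lock the rotary holder of a marking station with its pin

TASK

Lock the shaft of the rotary bangle holder: take the long locking pin with the wide round head from the stand, stand it in the bore on top of the grey bearing block, and turn the shaft with its crank until the hidden cross-hole comes under the pin and the pin drops in. Then press the pin fully home, so that its head sits flush on the block, and let go. Leave the short pin, the loose bangles, the jar and the screwdriver where they are.

Things in the scene. Friction and masses are not known exactly. Their poses are not given: they have to be found in the camera images.
- rotary: Rotary bangle holder, fixed on a 12 mm aluminium bed; origin under the centre of its grey bearing block (60 x 60 mm, 110 mm high). z up; y along the level shaft, towards the crank; x level, across the shaft, roughly away from the robot. On the -y side the shaft carries a black stepped mandrel with a bangle, 69 mm across, ending 111 mm from the centre.
- bore (a point): Mouth of the guide bore, on its axis at the block's top face, 122 mm above the table; axes as rotary. The bore is vertical, 16 mm wide, with a conical countersink widening it to 25 mm over the top 7 mm, and 40 mm deep down to the shaft.
- shaft_center (a point): Point on the shaft's axis, 60 mm straight below bore. Shaft 40 mm thick; its hidden 17 mm cross-hole goes right through it. When it lines up (within about 4 degrees) the pin drops some 40 mm by its own weight and locks the shaft: the crank stops dead. A tight bush below then takes a firm push of about 12 N over the last 5 to 13 mm; the pin stays where pushed.
- crank_center (a point): Point on the shaft's axis about which the crank grip's centre circles (radius 90 mm), 93 mm along rotary's y from shaft_center. The hole is 30 to 60 degrees off at the start and comes under the bore when the grip is drawn towards rotary's -x (towards the robot). The shaft turns 70 degrees either side of the lined-up position.
- crank_handle (a point): Centre of the crank's black round grip: 20 mm thick, 70 mm long, parallel to the shaft, spinning freely. About 3 N moves it; it stays where left. The crank is clamped on the shaft at an unknown angle. Lined up, it stands between 30 degrees from upright towards -x and 6 towards +x; at the start, upright to 65 degrees towards +x. Crank arm 10 mm thick, beside the grip's end nearest the block.
- pin_mid (a point): Middle (half-way up) of the steel locking pin: oiled, slippery shank 14 mm thick, 95 mm long, foot chamfered; round head 32 mm wide, 34 mm high; 170 g. z axis from foot to head; foot 64.5 mm below this point, shoulder 30.5 mm above. Starts upright in a hole of the stand. Relative to bore: standing on the shaft 24.5 mm above, dropped in 17 to 26 mm below, fully home 30.5 mm below.
- pin_head (a point): Centre of the locking pin's round head (32 mm diameter, 34 mm high, with a flat top), where it is best gripped: 47.5 mm above pin_mid along the pin, 17 mm from the head's top and from its shoulder.
- stand: Fixed grey plastic stand, 60 x 140 x 50 mm; origin at the centre of its underside, on the bed. Its two holes (16 mm wide, 40 mm deep) lie 35 mm either side of the centre along its y axis; the locking pin is in one, the short pin in the other, which is which varies.
- short_pin_mid (a point): Middle of a shorter steel pin (80 mm long, shank 14 mm, head only 18 mm wide) in the stand's other hole. Not the one wanted; leave it.
- bangle_a: Loose bangle, ring 68 mm in diameter, 10 mm high, on the bed; origin at the centre of its underside. Leave it.
- bangle_b: Loose bangle, ring 66 mm in diameter, 14 mm high, on the bed, on the crank side; origin at the centre of its underside. Leave it.
- jar: Loose glass jar, 60 mm in diameter, 80 mm high; origin at the centre of its underside. Leave it.
- screwdriver: Loose screwdriver with black handle lying on the bed. Leave it.

How it is judged:
By the outcome, as a careful person would: the job done as asked, in the order asked, and still so for the second after the job is handed in, with the robot touching nothing.
It also fails if it takes over 67 s, if anything falls off the work surface, if the arm or the gripper's body presses on something with over 40 N, if the wrist force passes 120 N, or if a joint passes its speed limit or range.

ROBOT

A 6-joint arm with a two-finger parallel gripper is mounted at the origin on the work surface. World frame = base frame: x ahead of the robot, y to its left, z up, the work surface at z = 0. Lengths are in m, angles in rad, forces in N, time in s.
With the tool pointing down it reaches from about 0.225 to 0.725 m from the base axis. Payload 3.1 kg.
Tool frame: the origin (TCP) lies at the centre of the arm's flange, where the gripper is bolted on; the fingertips stand 173 mm ahead of it and the grasp point (between the pads) lies 155 mm ahead of it (env.hold_point_z is the distance from the TCP to the grasp point, in m); z points along the fingers, y is the direction in which the jaws open and shut (so a half turn about z gives the same grasp; the last joint's range is limited). The gripper opens to 85 mm and grips with 20 to 120 N. Pads are 22 mm wide; open, the fingers measure 114 mm over their backs; the gripper's body (76 mm by 85 mm) begins 54 mm behind the grasp point. The pads swing forward as they close: fully open they stand 13 mm farther back than shut.
Start: joints at [-1.421, 0.048, 0.099, 1.622, 0, 1.443], TCP at [0.144, -0.505, 0.405] pointing down, gripper open.
Joint ranges: [-2.91, 2.91], [-0.99, 1.94], [-1.21, 1.42], [-2.12, 2.29], [-1.49, 1.47], [-3.14, 3.14]. Speed limits (rad/s): [2.79, 2.79, 3.14, 3.14, 3.14, 3.14].

INTERFACE

Orientations are given as a rotation vector (axis times angle).
In Python, from cell import env gives the robot as it stands.
- The arm moves only by the tool step_arm, never from a script. Its argument "series" is one flat list of numbers, 7 for each row, row after row: the shift along the tool's x, y, z in m, then the turn, a rotation vector about the tool's x, y, z in degrees, then the opening, from 0 (shut) to 1 (fully open). A call has 1 to 10 rows; each row shifts and turns the commanded pose from where the row before left it, along the tool's axes as they then stand; what a row does not reach is not made up. A row lasts 1/10 s, in which the tool goes at most 50 mm and 8.59 degrees, less where a joint would pass 70% of its speed; a pose out of reach is approached as far as the arm can. A call with a gripper value outside its range is refused whole. The fingers move at their own pace and stop on an object; "squeeze" is the grip in N (left out, the last holds). Time passes only in rows, so rows that do not move let the fingers close. It gives the time, the measured TCP pose, the force and the opening at its end, in the units of the state.
- env.observe(): the state, without advancing time (a new reading comes with each control period).
- env.get_image(name): name is "side" or "top" or "wrist"; returns (picture, depth): 400x640x3 uint8, red, green, blue; 400x640 float32, m along the optical axis (not along the pixel's ray), 0 where there is no reading.
- env.camera_info(name): a dict with "fx", "fy", "cx", "cy" (pixels), "k1" (the pictures are not rectified: a ray, as slopes to the right and down, at radius r is drawn at 1 + k1 r^2 times it, then the intrinsics apply), "world_to_cam" (4x4, takes a point from world to camera coordinates). Camera axes: x right, y down, z forward; pixel columns grow to the right and rows downward; lengths in m; the calibration is good to about 2 mm. A picture is of the moment at which its call begins: read the wrist's pose just before it. camera_info takes no time and is no camera call; for the wrist camera it gives the pose at the moment of the call.
- env.sign_off(): hands the job in, once; it reports no verdict.
The state is a dict: "t": time; "joint_pos": joint angles; "joint_velocities": joint speeds; "joint_torque": joint torques, N m; "position": TCP position; "ee_rot": TCP orientation; "contact_force": force on the tool from outside, world axes, zero at the start; "wrist_torque": the same for the moment, N m; "opening": finger opening in m.
Only numpy, scipy, OpenCV 4.12 (cv2) and the standard library are available. Lean on these libraries where they do the work, as an engineer would, in place of code of your own. Each camera call takes 0.05 s, during which the arm holds its last target.

## Working session

There is one attempt and no reset: what is moved stays moved. The work goes in short steps, Python scripts to look and compute and a tool call to move; the robot and the scene stay as the last step left them, time stands still between calls to the robot, and variables do not carry over. Pictures are saved under pics/ and viewed, and the job is handed in when it is done.

Besides the shell and the picture viewer there is one more tool, called after "Request:" as name(argument=value, ...) on one line, values as JSON. step_arm: Moves the arm, as the interface text tells. Its arguments: {"type":"object","properties":{"series":{"type":"array","items":{"type":"number"}},"squeeze":{"type":"number"}},"required":["series"]}

```bash
ls; mkdir -p pics
python3 - <<'E'
from cell import env
import cv2,numpy as np
s=env.observe();print({k:np.round(v,3).tolist() for k,v in s.items()})
for n in ["side","top","wrist"]:
    i=env.camera_info(n);print(n,{k:np.round(v,4).tolist() for k,v in i.items()})
    p,d=env.get_image(n);cv2.imwrite(f"pics/{n}0.png",p[:,:,::-1]);np.save(f"pics/{n}0.npy",d)
E
```

```text
pics
{'t': 0.0, 'joint_pos': [-1.421, 0.049, 0.098, 1.622, 0.0, 1.443], 'joint_velocities': [0.0, -0.002, 0.0, -0.001, -0.0, 0.0], 'joint_torque': [-0.0, -33.878, 32.002, 0.02, -0.0, -0.0], 'position': [0.144, -0.505, 0.403], 'ee_rot': [-3.109, -0.435, 0.0], 'contact_force': [0.887, 0.324, 0.505], 'wrist_torque': [-0.009, 0.0, 0.031], 'opening': 0.086}
side {'fx': 475.1766, 'fy': 475.1766, 'cx': 323.7147, 'cy': 196.2127, 'k1': -0.1446, 'world_to_cam': [[0.9904, -0.1375, 0.0134, -0.5788], [-0.0917, -0.7266, -0.6809, 0.1559], [0.1034, 0.6732, -0.7322, 1.1218], [0.0, 0.0, 0.0, 1.0]]}
top {'fx': 388.8815, 'fy': 388.8815, 'cx': 320.5148, 'cy': 210.8882, 'k1': -0.0916, 'world_to_cam': [[-0.0158, -0.9999, -0.0023, 0.0303], [-0.9853, 0.0159, -0.1704, 0.6005], [0.1704, -0.0004, -0.9854, 0.8875], [0.0, 0.0, 0.0, 1.0]]}
wrist {'fx': 283.04, 'fy': 283.04, 'cx': 313.99, 'cy': 197.3253, 'k1': -0.0446, 'world_to_cam': [[0.2736, -0.9618, -0.0031, -0.524], [-0.9079, -0.2593, 0.3294, -0.0423], [-0.3176, -0.0873, -0.9442, 0.3812], [0.0, 0.0, 0.0, 1.0]]}
```

View pics/side0.png

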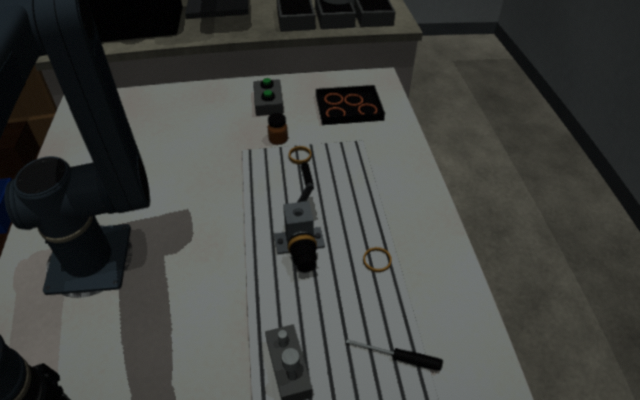

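View pics/top0.png

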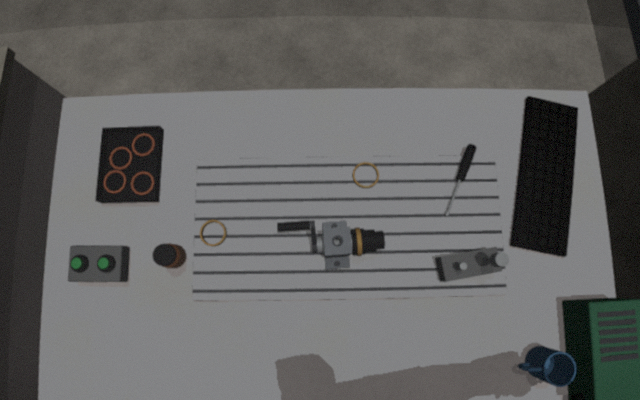

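View pics/wrist0.png

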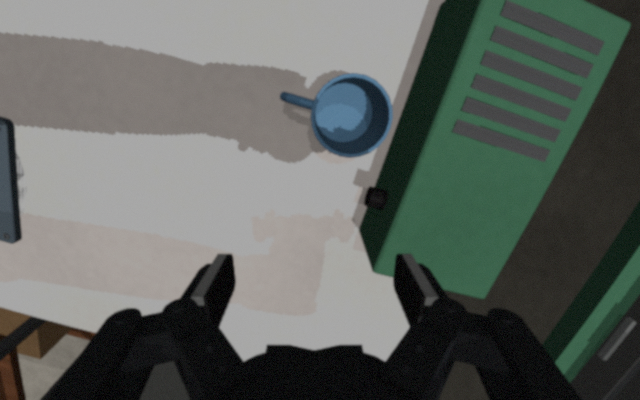

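```bash
cat > h.py <<'E'
import cv2,numpy as np
from cell import env
def info(n): 
    i=env.camera_info(n);K=np.array([[i["fx"],0,i["cx"]],[0,i["fy"],i["cy"]],[0,0,1]]);return K,np.array([i["k1"],0,0,0,0.]),np.array(i["world_to_cam"])
def proj(n,P,I=None):
    K,D,T=I or info(n);P=np.atleast_2d(P).astype(float)
    return cv2.projectPoints(P,cv2.Rodrigues(T[:3,:3])[0],T[:3,3],K,D)[0][:,0]
def ray(n,uv,I=None):
    K,D,T=I or info(n);uv=np.atleast_2d(uv).astype(float)
    x=cv2.undistortPoints(uv[:,None],K,D)[:,0]
    d=np.c_[x,np.ones(len(x))]@T[:3,:3];c=-T[:3,:3].T@T[:3,3]
    return c,d   # P=c+d*depth
def onz(n,uv,z,I=None):
    c,d=ray(n,uv,I);return c+d*((z-c[2])/d[:,2])[:,None]
def cloud(n,dep,I=None):
    v,u=np.mgrid[:400,:640];c,d=ray(n,np.c_[u.ravel(),v.ravel()],I)
    P=c+d*dep.ravel()[:,None];P[dep.ravel()<=0]=np.nan;return P.reshape(400,640,3)
def crop(p,x0,y0,x1,y1,s,out,g=2.0):
    c=cv2.resize(p[y0:y1,x0:x1],None,fx=s,fy=s,interpolation=cv2.INTER_CUBIC);c=np.clip(c.astype(float)*g,0,255).astype(np.uint8)
    cv2.imwrite(out,c)
def tri(obs):
    A=np.zeros((3,3));b=np.zeros(3)
    for n,uv in obs:
        c,d=ray(n,uv);d=d[0]/np.linalg.norm(d[0]);M=np.eye(3)-np.outer(d,d);A+=M;b+=M@c
    return np.linalg.solve(A,b)
E
python3 - <<'E'
from h import *
t=cv2.imread("pics/top0.png");s=cv2.imread("pics/side0.png")
crop(t,265,200,400,280,5.9,"pics/t1.png");crop(t,425,235,525,295,7,"pics/t2.png")
crop(s,255,140,345,280,4.2,"pics/s1.png");crop(s,250,310,330,400,6,"pics/s2.png")
for n in ["top","side"]:
    P=cloud(n,np.load(f"pics/{n}0.npy"))
    for uv in ([(300,226),(337,228),(337,262),(462,266),(500,258),(480,262),(400,300)] if n=="top" else [(297,208),(308,175),(281,336),(290,357),(340,300)]):
        print(n,uv,np.round(P[uv[1],uv[0]],4))
E
```

```text
top (300, 226) [0.5512 0.065  0.1538]
top (337, 228) [ 0.5498 -0.0152  0.1212]
top (337, 262) [ 0.4784 -0.0172  0.0312]
top (462, 266) [ 0.4608 -0.2971  0.1012]
top (500, 258) [ 0.4744 -0.3641  0.1516]
top (480, 262) [ 0.4699 -0.356   0.0615]
top (400, 300) [ 0.3832 -0.1722  0.0006]
side (297, 208) [ 0.5207 -0.0048  0.1246]
side (308, 175) [0.5545 0.0672 0.1555]
side (281, 336) [ 0.4589 -0.3051  0.1035]
side (290, 357) [nan nan nan]
side (340, 300) [ 0.5942 -0.1904  0.0147]
```

```bash
cd pics; python3 -c "
import cv2,numpy as np
def j(a,b,o):
    a,b=[cv2.imread(x) for x in(a,b)];h=max(a.shape[0],b.shape[0]);f=lambda i:cv2.copyMakeBorder(i,0,h-i.shape[0],0,0,0);c=np.hstack([f(a),f(b)]);print(c.shape);cv2.imwrite(o,c)
j('s1.png','s2.png','s12.png')"
```

```text
(588, 858, 3)
```

View pics/t1.png

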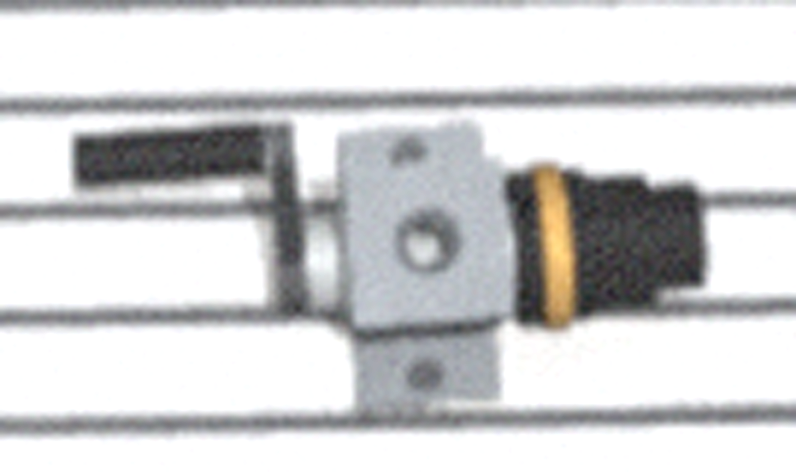

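View pics/t2.png

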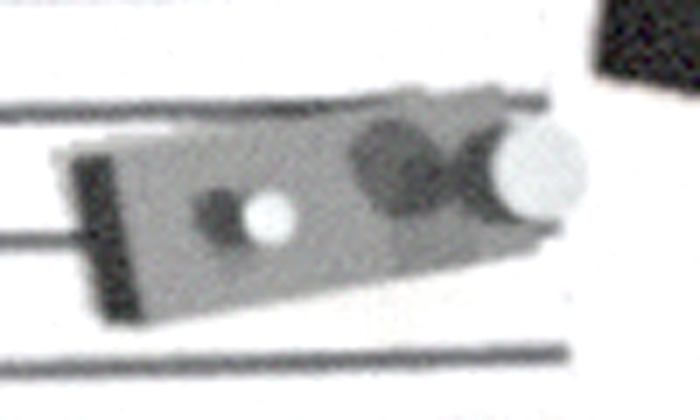

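View pics/s1.png

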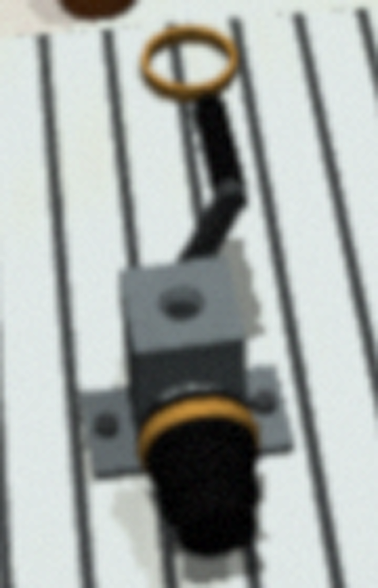

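View pics/s2.png

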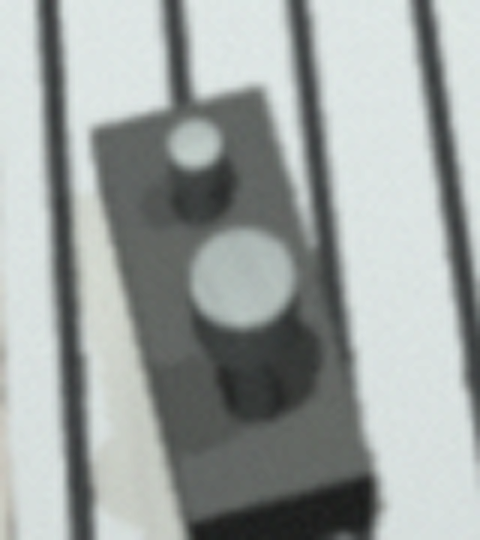

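Run:
```python
from h import *
R=cv2.Rodrigues(np.array(env.observe()["ee_rot"]))[0];print("R",R.round(3).tolist(), env.hold_point_z)
f=lambda x,y,s,x0,y0:((x+.5)/s-.5+x0,(y+.5)/s-.5+y0)
ht=f(540,168,7,425,235);hs=f(242,277,6,250,310)
bt=f(429,242,5.9,265,200);bs=f(183,301,4.2,255,140)
print("head tri",tri([("top",ht),("side",hs)]),onz("top",ht,.151),onz("side",hs,.151))
print("bore tri",tri([("top",bt),("side",bs)]),onz("top",bt,.122),onz("side",bs,.122))
for n in ["top","side"]:
    P=cloud(n,np.load(f"pics/{n}0.npy"))
    m=(abs(P[...,2]-.122)<.006)&(abs(P[...,0]-.525)<.05)&(abs(P[...,1]+.01)<.05)
    q=P[m][:,:2].astype(np.float32);print(n,"block",len(q),cv2.minAreaRect(q*1000),q.mean(0),P[m][:,2].mean())
    m=(abs(P[...,2]-.15)<.006)&(abs(P[...,0]-.475)<.05)&(abs(P[...,1]+.37)<.05)
    q=P[m];print("head",len(q),np.median(q,0),(q.min(0)+q.max(0))/2)
    m=(P[...,2]>.13)&(abs(P[...,0]-.54)<.08)&(P[...,1]>.03)&(P[...,1]<.13)
    q=P[m];print("grip",len(q),q.mean(0),q.min(0),q.max(0), cv2.minAreaRect(q[:,:2].astype(np.float32)*1000))
# image-based: block top corners and edges in top view
for uv in [(338,132),(480,122),(512,316),(355,328)]: print("corner",onz("top",f(*uv,5.9,265,200),.122).round(4))
for uv in [(122,272),(240,242),(247,336),(136,352)]: print("cornerS",onz("side",f(*uv,4.2,255,140),.122).round(4))
for uv in [(74,160),(262,150)]: print("gripaxis",onz("top",f(*uv,5.9,265,200),.145).round(4))
```

```text
R [[0.962, 0.274, -0.0], [0.274, -0.962, 0.002], [0.0, -0.002, -1.0]] 0.1547
head tri [ 0.47249445 -0.36829683  0.15072535] [[ 0.47313528 -0.36814599  0.151     ]] [[ 0.4718433  -0.36845342  0.151     ]]
bore tri [ 0.52190685 -0.01511145  0.12461111] [[ 0.52172443 -0.01523546  0.122     ]] [[ 0.52249823 -0.01278682  0.122     ]]
top block 708 ((522.0327758789062, -3.7027664184570312), (60.38298797607422, 82.4954605102539), 3.3251118659973145) [ 0.5226667  -0.01415126] 0.12255615166512432
head 184 [ 0.47221056 -0.36613767  0.15123389] [ 0.47225718 -0.36693813  0.14990263]
grip 361 [0.5528866  0.07311552 0.15184465] [0.54065677 0.03346317 0.13003566] [0.56532363 0.11442933 0.15861034] ((553.4807739257812, 73.89439392089844), (81.25325775146484, 24.247220993041992), 88.92150115966797)
side block 573 ((520.6121215820312, -5.395057678222656), (88.25328826904297, 62.91207504272461), 88.9021224975586) [ 0.5216149  -0.01436305] 0.12162643535780619
head 268 [ 0.47226608 -0.37019475  0.15104939] [ 0.47198101 -0.36934345  0.14989503]
grip 264 [0.55097025 0.06414252 0.14894208] [0.53903717 0.03014265 0.1301412 ] [0.56295378 0.11833405 0.1560343 ] ((551.3888549804688, 74.24105834960938), (88.1544418334961, 23.576662063598633), 89.14420318603516)
corner [[0.5638 0.0181 0.122 ]]
corner [[ 0.5667 -0.0355  0.122 ]]
corner [[ 0.4936 -0.0455  0.122 ]]
corner [[0.4902 0.013  0.122 ]]
cornerS [[0.4915 0.0124 0.122 ]]
cornerS [[0.5583 0.0265 0.122 ]]
cornerS [[ 0.5538 -0.0417  0.122 ]]
cornerS [[ 0.4942 -0.0453  0.122 ]]
gripaxis [[0.5516 0.1149 0.145 ]]
gripaxis [[0.5543 0.046  0.145 ]]
```

Request:
step_arm(series=[0, 0, 0, 0, 0, -8.55, 1, 0, 0, 0, 0, 0, -8.55, 1, 0, 0, 0, 0, 0, -8.55, 1, 0, 0, 0, 0, 0, -8.55, 1, 0, 0, 0, 0, 0, -8.55, 1, 0, 0, 0, 0, 0, -8.55, 1, 0, 0, 0, 0, 0, -8.55, 1, 0, 0, 0, 0, 0, -8.55, 1, 0, 0, 0, 0, 0, -8.55, 1, 0, 0, 0, 0, 0, 0, 1], squeeze=60)

```text
t: 1.15
position: [0.1439, -0.5048, 0.4042]
ee_rot: [-2.165, -2.275, -0.001]
contact_force: [0.8, 0.6, 0.6]
opening: 0.0855
```

```bash
cat >> h.py <<'E'
def go(x,y,z):
    "tool-frame shift to bring the grasp point to x,y,z"
    s=env.observe();R=cv2.Rodrigues(np.array(s["ee_rot"]))[0];p=np.array(s["position"])
    g=p+R[:,2]*env.hold_point_z
    print("t",s["t"],"grasp",g.round(4),"yawx",np.degrees(np.arctan2(R[1,0],R[0,0])).round(2),"zax",R[:,2].round(4),"F",np.round(s["contact_force"],1),"open",np.round(s["opening"],4))
    print("shift tool",(R.T@(np.array([x,y,z])-g)).round(4))
E
python3 -c "
from h import *
go(.472,-.368,.22)"
```

```text
t 1.15 grasp [ 0.1439 -0.5046  0.2495] yawx 92.85 zax [-2.e-04  1.e-03 -1.e+00] F [0.8 0.6 0.6] open 0.0855
shift tool [0.1201 0.3345 0.0296]
```

Request:
step_arm(series=[0.015, 0.0418, 0, 0, 0, 0, 1, 0.015, 0.0418, 0, 0, 0, 0, 1, 0.015, 0.0418, 0, 0, 0, 0, 1, 0.015, 0.0418, 0, 0, 0, 0, 1, 0.015, 0.0418, 0, 0, 0, 0, 1, 0.015, 0.0418, 0, 0, 0, 0, 1, 0.015, 0.0418, 0, 0, 0, 0, 1, 0.015, 0.0418, 0, 0, 0, 0, 1, 0, 0, 0, 0, 0, 0, 1, 0, 0, 0, 0, 0, 0, 1])

```text
t: 2.15
position: [0.4727, -0.3676, 0.4039]
ee_rot: [-2.164, -2.275, 0.001]
contact_force: [-0.4, 0.1, -0.2]
opening: 0.0848
```

Run:
```python
from h import *
go(.472,-.368,.14)
p,d=env.get_image("wrist");cv2.imwrite("pics/w1.png",np.clip(p[:,:,::-1].astype(float)*1.6,0,255).astype(np.uint8))
print(proj("wrist",[[.472,-.368,.151]]))
```

```text
t 2.15 grasp [ 0.4725 -0.3675  0.2492] yawx 92.87 zax [-1.5e-03  6.0e-04 -1.0e+00] F [-0.4  0.1 -0.2] open 0.0848
shift tool [-0.0005 -0.0004  0.1092]
[[314.41950318 205.56570674]]
```

View pics/w1.png

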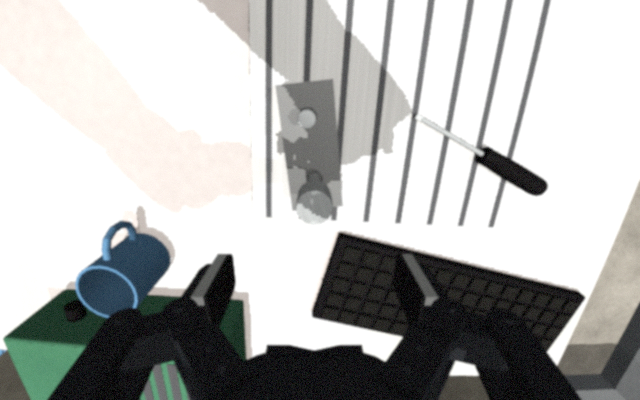

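Request:
step_arm(series=[0, 0, 0.025, 0, 0, 0, 1, 0, 0, 0.025, 0, 0, 0, 1, 0, 0, 0.025, 0, 0, 0, 1, 0, 0, 0.02, 0, 0, 0, 1, 0, 0, 0.014, 0, 0, 0, 1, 0, 0, 0, 0, 0, 0, 0.2, 0, 0, 0, 0, 0, 0, 0.2, 0, 0, 0, 0, 0, 0, 0.2, 0, 0, 0, 0, 0, 0, 0.2, 0, 0, 0, 0, 0, 0, 0.2], squeeze=60)

```text
t: 3.2
position: [0.4724, -0.3688, 0.2978]
ee_rot: [2.163, 2.274, -0.001]
contact_force: [-1.0, -0.6, 3.5]
opening: 0.0306
```

Request:
step_arm(series=[0, 0, 0, 0, 0, 0, 0.2, 0, 0, 0, 0, 0, 0, 0.2, 0, 0, 0, 0, 0, 0, 0.2])

```text
t: 3.5
position: [0.4724, -0.3687, 0.2978]
ee_rot: [2.163, 2.274, -0.001]
contact_force: [-0.5, -0.7, 6.0]
opening: 0.0304
```

Run:
```python
from h import *
go(.472,-.368,.27)
p,d=env.get_image("side");crop(p[:,:,::-1],200,280,380,400,4.4,"pics/s3.png")
```

```text
t 3.5 grasp [ 0.4728 -0.3691  0.1431] yawx 92.87 zax [ 0.0023 -0.0029 -1.    ] F [-0.5 -0.7  6. ] open 0.0304
shift tool [ 0.0008 -0.0004 -0.1269]
```

View pics/s3.png

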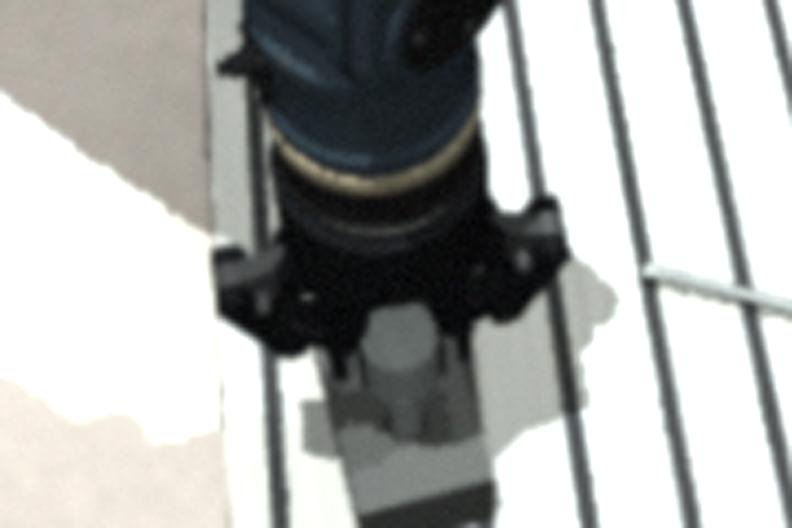

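Request:
step_arm(series=[0, 0, -0.015, 0, 0, 0, 0.2, 0, 0, -0.025, 0, 0, 0, 0.2, 0, 0, -0.03, 0, 0, 0, 0.2, 0, 0, -0.03, 0, 0, 0, 0.2, 0, 0, -0.025, 0, 0, 0, 0.2, 0, 0, -0.015, 0, 0, 0, 0.2, 0, 0, 0, 0, 0, 0, 0.2, 0, 0, 0, 0, 0, 0, 0.2, 0, 0, 0, 0, 0, 0, 0.2])

```text
t: 4.45
position: [0.4719, -0.3681, 0.4338]
ee_rot: [-2.163, -2.274, -0.0]
contact_force: [-0.6, -0.9, -2.5]
opening: 0.0305
```

Run:
```python
from h import *
go(.522,-.0145,.283)
p,d=env.get_image("side");cv2.imwrite("pics/s4.png",np.clip(p[:,:,::-1].astype(float)*2,0,255).astype(np.uint8))
```

```text
t 4.45 grasp [ 0.4715 -0.3677  0.2791] yawx 92.87 zax [-0.0024  0.0025 -1.    ] F [-0.6 -0.9 -2.5] open 0.0305
shift tool [ 0.3503  0.0681 -0.0031]
```

View pics/s4.png

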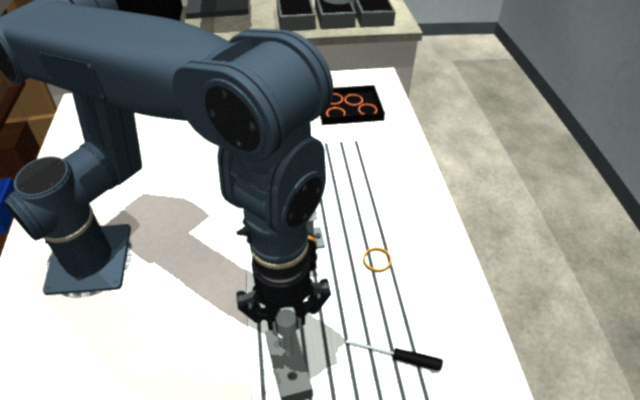

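Request:
step_arm(series=[0.02, 0.004, 0, 0, 0, 0, 0.2, 0.04, 0.008, 0, 0, 0, 0, 0.2, 0.045, 0.009, 0, 0, 0, 0, 0.2, 0.045, 0.009, 0, 0, 0, 0, 0.2, 0.045, 0.009, 0, 0, 0, 0, 0.2, 0.045, 0.008, 0, 0, 0, 0, 0.2, 0.045, 0.008, 0, 0, 0, 0, 0.2, 0.035, 0.007, 0, 0, 0, 0, 0.2, 0.02, 0.004, 0, 0, 0, 0, 0.2, 0.01, 0.002, 0, 0, 0, 0, 0.2])

```text
t: 5.5
position: [0.5221, -0.0133, 0.4344]
ee_rot: [-2.16, -2.278, 0.002]
contact_force: [-0.3, -0.8, -1.7]
opening: 0.0302
```

Request:
step_arm(series=[0, 0, 0, 0, 0, 0, 0.2, 0, 0, 0, 0, 0, 0, 0.2, 0, 0, 0, 0, 0, 0, 0.2])

```text
t: 5.8
position: [0.5223, -0.0165, 0.4354]
ee_rot: [-2.167, -2.274, 0.001]
contact_force: [0.3, 0.2, -1.3]
opening: 0.0302
```

Run:
```python
from h import *
go(.522,-.0145,.26)
for n,b in [("side",(230,110,390,290)),("top",(250,150,450,300))]:
    p,d=env.get_image(n);crop(p[:,:,::-1],*b,3.3 if n=="side" else 3.8,f"pics/{n}5.png")
```

```text
t 5.8 grasp [ 0.5222 -0.0166  0.2807] yawx 92.77 zax [-7.e-04 -5.e-04 -1.e+00] F [ 0.3  0.2 -1.3] open 0.0302
shift tool [ 0.0021 -0.0001  0.0207]
```

View pics/side5.png

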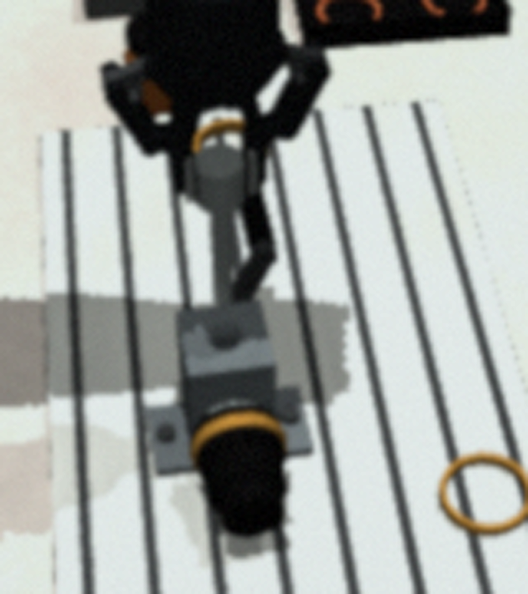

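View pics/top5.png

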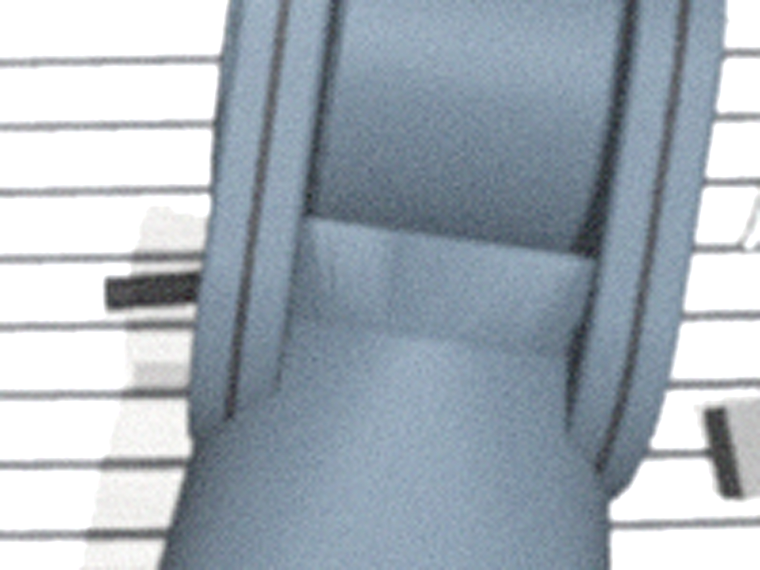

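Run:
```python
from h import *
go(.522,-.0145,.26)
q=lambda P:((proj("side",P)+.5-np.array([230,110]))*3.3-.5).round(1)
print(q([[.5222,-.0166,z] for z in (.289,.272,.255,.22,.19,.16)]))
print(q([[.522,-.0145,.122]]))
p,d=env.get_image("side");P=cloud("side",d)
m=(P[...,2]>.17)&(P[...,2]<.245)&(abs(P[...,0]-.522)<.012)&(abs(P[...,1]+.0145)<.03)
for z in np.arange(.17,.245,.015):
    k=m&(P[...,2]>=z)&(P[...,2]<z+.015);print(z,k.sum(),P[k].mean(0).round(4),P[k].min(0).round(4),P[k].max(0).round(4))
crop(p[:,:,::-1],270,140,330,240,6,"pics/s6.png",2.5)
```

```text
t 5.9 grasp [ 0.5223 -0.0165  0.2809] yawx 92.76 zax [-2.e-04 -3.e-04 -1.e+00] F [-0.9  0.3 -2.8] open 0.0302
shift tool [ 0.002  -0.0002  0.0209]
[[219.3 159.6]
 [220.1 180. ]
 [220.8 199.9]
 [222.3 239.2]
 [223.6 271.4]
 [224.8 302.3]]
[[225.7 337.3]]
0.17 31 [ 0.5205 -0.021   0.1768] [ 0.514  -0.0244  0.1702] [ 0.5277 -0.0148  0.1835]
0.185 33 [ 0.5203 -0.0211  0.1917] [ 0.5143 -0.0252  0.1857] [ 0.5279 -0.0151  0.1996]
0.19999999999999998 30 [ 0.5204 -0.0219  0.208 ] [ 0.5149 -0.0246  0.2006] [ 0.5259 -0.0179  0.2147]
0.21499999999999997 29 [ 0.5207 -0.0222  0.2228] [ 0.5154 -0.0247  0.215 ] [ 0.526  -0.0195  0.2297]
0.22999999999999995 33 [ 0.5205 -0.0217  0.2377] [ 0.5143 -0.0247  0.2301] [ 0.5266 -0.0173  0.2448]
```

View pics/s6.png

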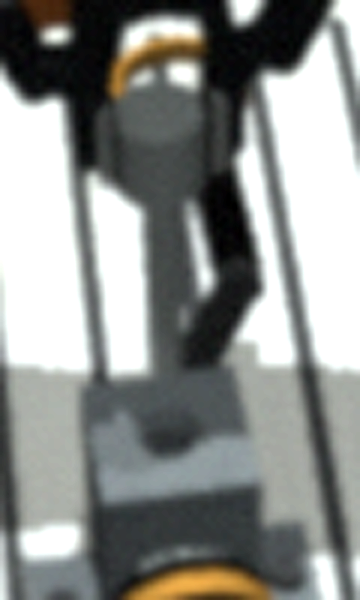

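Request:
step_arm(series=[0.0025, 0.0005, 0.01, 0, 0, 0, 0.2, 0, 0, 0.012, 0, 0, 0, 0.2, 0, 0, 0.008, 0, 0, 0, 0.2, 0, 0, 0.005, 0, 0, 0, 0.2, 0, 0, 0.004, 0, 0, 0, 0.2, 0, 0, 0.004, 0, 0, 0, 0.2, 0, 0, 0, 0, 0, 0, 0.2])

```text
t: 6.65
position: [0.5226, -0.0128, 0.3921]
ee_rot: [-2.165, -2.276, 0.001]
contact_force: [-0.1, 0.2, -2.3]
opening: 0.0299
```

Run:
```python
from h import *
go(.522,-.0145,.203)
p,d=env.get_image("side")
crop(p[:,:,::-1],270,140,330,240,6,"pics/s7.png",2.5)
```

```text
t 6.65 grasp [ 0.5225 -0.0127  0.2374] yawx 92.87 zax [-8.e-04  1.e-04 -1.e+00] F [-0.1  0.2 -2.3] open 0.0299
shift tool [-0.0017 -0.0005  0.0344]
```

View pics/s7.png

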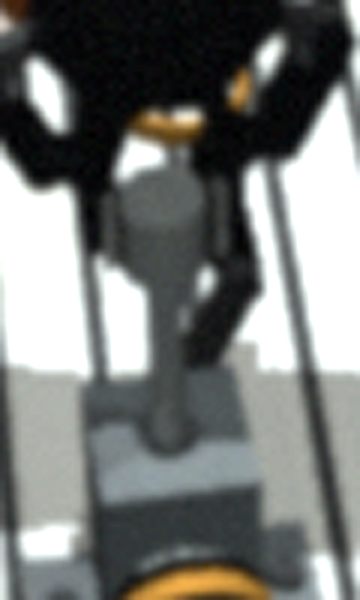

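Request:
step_arm(series=[-0.001, 0, 0.003, 0, 0, 0, 0.2, 0, 0, 0.003, 0, 0, 0, 0.2, 0, 0, 0, 0, 0, 0, 0.2])

```text
t: 7.0
position: [0.5227, -0.0139, 0.3863]
ee_rot: [-2.165, -2.276, 0.001]
contact_force: [0.1, 0.3, -1.6]
opening: 0.0299
```

Request:
step_arm(series=[0, 0, 0.003, 0, 0, 0, 0.2, 0, 0, 0.003, 0, 0, 0, 0.2, 0, 0, 0.003, 0, 0, 0, 0.2, 0, 0, 0, 0, 0, 0, 0.2])

```text
t: 7.4
position: [0.5227, -0.0138, 0.377]
ee_rot: [-2.165, -2.276, 0.001]
contact_force: [-1.0, -0.5, -2.5]
opening: 0.0302
```

Request:
step_arm(series=[0, 0, 0.003, 0, 0, 0, 0.2, 0, 0, 0.003, 0, 0, 0, 0.2, 0, 0, 0.003, 0, 0, 0, 0.2, 0, 0, 0.003, 0, 0, 0, 0.2, 0, 0, 0, 0, 0, 0, 0.2])

```text
t: 7.9
position: [0.5227, -0.0138, 0.365]
ee_rot: [-2.165, -2.276, 0.001]
contact_force: [-1.0, -1.0, -1.6]
opening: 0.0303
```

Request:
step_arm(series=[0, 0, 0.002, 0, 0, 0, 0.2, 0, 0, 0.002, 0, 0, 0, 0.2, 0, 0, 0, 0, 0, 0, 0.2])

```text
t: 8.2
position: [0.5227, -0.0138, 0.3614]
ee_rot: [-2.165, -2.276, 0.0]
contact_force: [-1.0, -1.6, -3.4]
opening: 0.0304
```

Request:
step_arm(series=[0, 0, 0.002, 0, 0, 0, 0.2, 0, 0, 0.001, 0, 0, 0, 0.2, 0, 0, 0, 0, 0, 0, 0.2])

```text
t: 8.5
position: [0.5228, -0.0138, 0.3585]
ee_rot: [-2.165, -2.276, 0.0]
contact_force: [-0.4, -1.8, -2.2]
opening: 0.0301
```

Release and look.

Request:
step_arm(series=[0, 0, 0, 0, 0, 0, 0.5, 0, 0, 0, 0, 0, 0, 0.8, 0, 0, 0, 0, 0, 0, 1, 0, 0, 0, 0, 0, 0, 1, 0, 0, 0, 0, 0, 0, 1, 0, 0, -0.015, 0, 0, 0, 1, 0, 0, -0.025, 0, 0, 0, 1, 0, 0, -0.03, 0, 0, 0, 1, 0, 0, -0.02, 0, 0, 0, 1, 0, 0, 0, 0, 0, 0, 1])

```text
t: 9.5
position: [0.5232, -0.0139, 0.4526]
ee_rot: [2.161, 2.272, 0.007]
contact_force: [0.4, 0.7, -0.6]
opening: 0.0854
```

Run:
```python
from h import *
go(.5525,.083,.25)
p,d=env.get_image("side")
crop(p[:,:,::-1],250,130,350,260,4.5,"pics/s8.png",2.5)
P=cloud("side",d);m=(abs(P[...,2]-.211)<.008)&(abs(P[...,0]-.522)<.03)&(abs(P[...,1]+.0145)<.03);q=P[m];print(len(q),np.median(q,0),q.min(0),q.max(0))
```

```text
t 9.5 grasp [ 0.5243 -0.014   0.2979] yawx 92.87 zax [ 0.007 -0.001 -1.   ] F [ 0.4  0.7 -0.6] open 0.0854
shift tool [0.0955 0.0327 0.048 ]
157 [ 0.52376166 -0.01933516  0.21049668] [ 0.50870159 -0.03402889  0.20301042] [ 5.39380951e-01 -2.25674301e-04  2.14706360e-01]
```

View pics/s8.png

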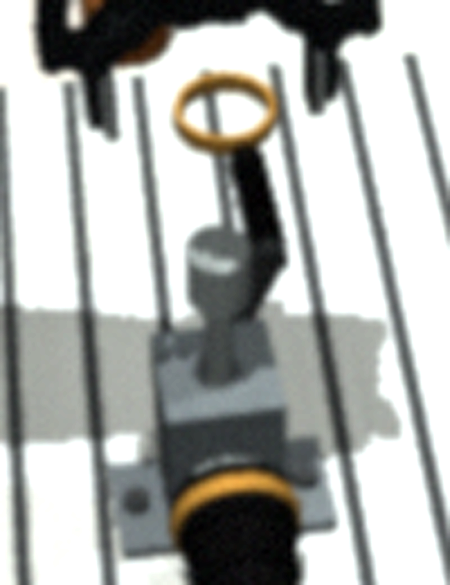

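Request:
step_arm(series=[0.015, 0.005, 0, 0, 0, 0, 1, 0.03, 0.01, 0, 0, 0, 0, 0.6, 0.03, 0.01, 0, 0, 0, 0, 0.6, 0.02, 0.005, 0, 0, 0, 0, 0.6, 0.005, 0, 0, 0, 0, 0, 0.6, 0, 0, 0.025, 0, 0, 0, 0.6, 0, 0, 0.025, 0, 0, 0, 0.6, 0, 0, 0.02, 0, 0, 0, 0.6, 0, 0, 0, 0, 0, 0, 0.6, 0, 0, 0, 0, 0, 0, 0.6])

```text
t: 10.55
position: [0.5473, 0.0871, 0.3779]
ee_rot: [-2.165, -2.275, 0.003]
contact_force: [0.1, -0.0, 0.1]
opening: 0.0513
```

Run:
```python
from h import *
go(.5525,.088,.145)
p,d=env.get_image("wrist");cv2.imwrite("pics/w9.png",np.clip(p[:,:,::-1].astype(float)*1.6,0,255).astype(np.uint8))
p,d=env.get_image("side");crop(p[:,:,::-1],230,80,390,230,3.7,"pics/s9.png",2.5)
```

```text
t 10.55 grasp [0.547  0.087  0.2232] yawx 92.83 zax [-2.3e-03 -3.0e-04 -1.0e+00] F [ 0.1 -0.   0.1] open 0.0513
shift tool [0.0007 0.0058 0.0782]
```

View pics/w9.png

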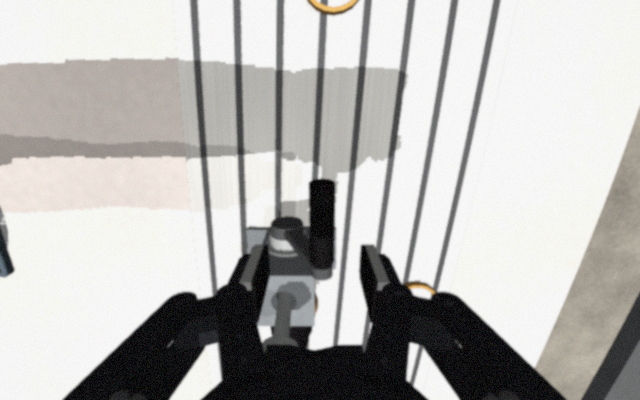

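View pics/s9.png

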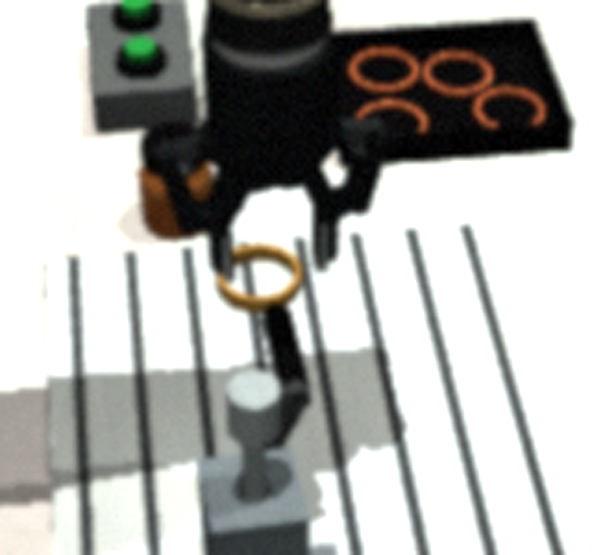

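Request:
step_arm(series=[0.001, 0.005, 0.01, 0, 0, 0, 0.6, 0, 0, 0.02, 0, 0, 0, 0.6, 0, 0, 0.02, 0, 0, 0, 0.6, 0, 0, 0.02, 0, 0, 0, 0.6, 0, 0, 0.006, 0, 0, 0, 0.6, 0, 0, 0, 0, 0, 0, 0.45, 0, 0, 0, 0, 0, 0, 0.45])

```text
t: 11.35
position: [0.5532, 0.0888, 0.3038]
ee_rot: [2.164, 2.275, 0.002]
contact_force: [0.2, -0.9, 0.9]
opening: 0.0385
```

Run:
```python
from h import *
go(.5525,.088,.145)
p,d=env.get_image("wrist");crop(p[:,:,::-1],180,120,460,400,2.1,"pics/w10.png",2)
```

```text
t 11.35 grasp [0.5534 0.0889 0.1491] yawx 92.87 zax [ 1.7e-03  1.0e-04 -1.0e+00] F [ 0.2 -0.9  0.9] open 0.0385
shift tool [-0.0008 -0.001   0.0041]
```

View pics/w10.png

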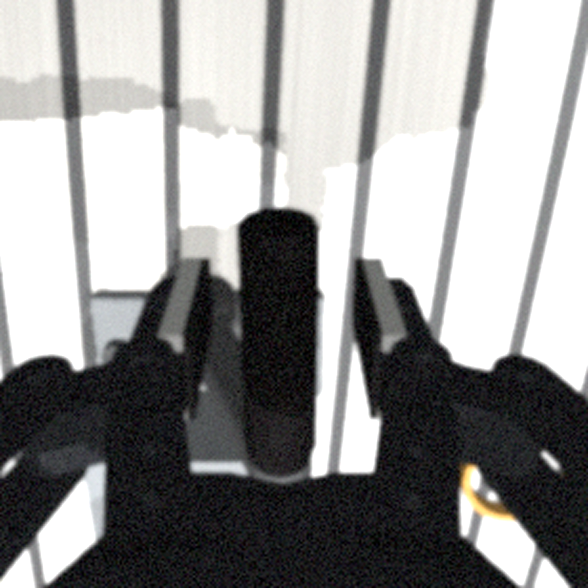

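Request:
step_arm(series=[0, -0.004, 0, 0, 0, 0, 0.45, 0, -0.005, 0, 0, 0, 0, 0.45, 0, -0.005, 0, 0, 0, 0, 0.45, 0, -0.005, 0, 0, 0, 0, 0.45, 0, -0.005, 0, 0, 0, 0, 0.45, 0, -0.005, 0, 0, 0, 0, 0.45, 0, -0.005, 0, 0, 0, 0, 0.45, 0, -0.004, 0, 0, 0, 0, 0.45, 0, -0.003, 0, 0, 0, 0, 0.45])

```text
t: 12.3
position: [0.5111, 0.0866, 0.3024]
ee_rot: [-2.165, -2.276, 0.002]
contact_force: [2.4, -0.1, 0.9]
opening: 0.0388
```

```bash
cat > look.py <<'E'
from h import *
import sys
go(.5,.088,.145)
p,d=env.get_image("side")
crop(p[:,:,::-1],230,80,390,230,3.7,sys.argv[1],2.5)
P=cloud("side",d)
m=(P[...,2]>.13)&(abs(P[...,0]-.522)<.02)&(abs(P[...,1]+.018)<.02);q=P[m]
if len(q): print("head top z",np.percentile(q[:,2],95),len(q))
E
python3 look.py pics/s11.png
```

```text
t 12.3 grasp [0.511  0.0866 0.1477] yawx 92.86 zax [-9.e-04 -4.e-04 -1.e+00] F [ 2.4 -0.1  0.9] open 0.0388
shift tool [ 0.002  -0.0109  0.0027]
head top z 0.212446776028315 332
```

View pics/s11.png

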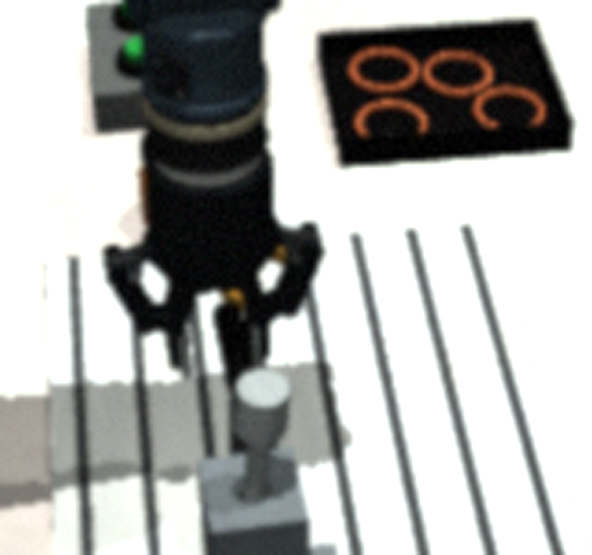

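Request:
step_arm(series=[0, -0.003, 0, 0, 0, 0, 0.45, 0, -0.003, 0, 0, 0, 0, 0.45, 0, -0.003, 0, 0, 0, 0, 0.45])

```text
t: 12.65
position: [0.5025, 0.0862, 0.3025]
ee_rot: [-2.165, -2.276, 0.001]
contact_force: [3.3, -0.9, 0.9]
opening: 0.038
```

Request:
step_arm(series=[0, -0.003, 0, 0, 0, 0, 0.45, 0, -0.003, 0, 0, 0, 0, 0.45, 0, -0.003, 0, 0, 0, 0, 0.45])

```text
t: 12.95
position: [0.4934, 0.0857, 0.3026]
ee_rot: [2.165, 2.276, -0.001]
contact_force: [3.0, -1.6, 0.4]
opening: 0.0384
```

```bash
python3 look.py pics/s12.png
```

```text
t 12.95 grasp [0.4934 0.0857 0.1479] yawx 92.86 zax [-4.e-04 -5.e-04 -1.e+00] F [ 3.  -1.6  0.4] open 0.0384
shift tool [0.002  0.0067 0.0029]
head top z 0.2107087640811687 324
```

Request:
step_arm(series=[0, -0.003, 0, 0, 0, 0, 0.45, 0, -0.003, 0, 0, 0, 0, 0.45, 0, -0.002, 0, 0, 0, 0, 0.45])

```text
t: 13.3
position: [0.4853, 0.0855, 0.3022]
ee_rot: [-2.165, -2.276, 0.001]
contact_force: [3.0, -1.8, -1.3]
opening: 0.0384
```

Request:
step_arm(series=[0, -0.003, 0, 0, 0, 0, 0.45, 0, -0.003, 0, 0, 0, 0, 0.45, 0, -0.002, 0, 0, 0, 0, 0.45])

```text
t: 13.6
position: [0.4775, 0.0851, 0.3027]
ee_rot: [2.165, 2.276, -0.0]
contact_force: [3.5, -0.4, -1.0]
opening: 0.0386
```

```bash
python3 look.py pics/s13.png
```

```text
t 13.6 grasp [0.4775 0.085  0.148 ] yawx 92.87 zax [ 0.e+00 -1.e-04 -1.e+00] F [ 3.5 -0.4 -1. ] open 0.0386
shift tool [0.0018 0.0226 0.003 ]
head top z 0.16979534556162712 254
```

View pics/s13.png

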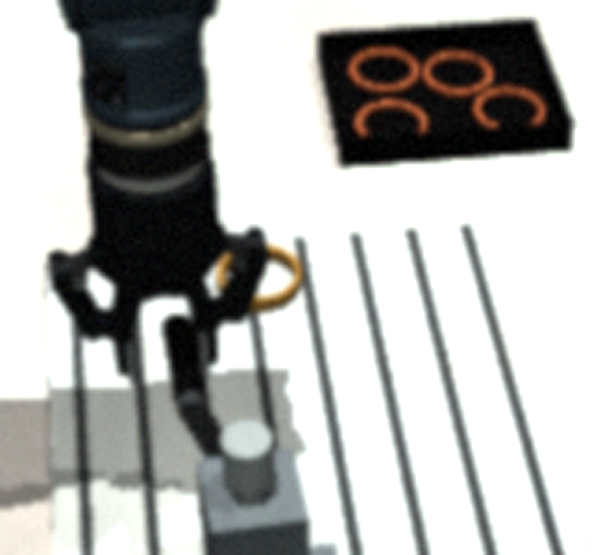

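Request:
step_arm(series=[0, -0.002, 0, 0, 0, 0, 0.45, 0, 0, 0, 0, 0, 0, 0.45])

```text
t: 13.85
position: [0.4756, 0.085, 0.3028]
ee_rot: [-2.165, -2.276, 0.0]
contact_force: [2.5, -1.1, -1.7]
opening: 0.0386
```

Request:
step_arm(series=[0, -0.002, 0, 0, 0, 0, 0.45, 0, -0.002, 0, 0, 0, 0, 0.45, 0, 0, 0, 0, 0, 0, 0.45])

```text
t: 14.15
position: [0.472, 0.0848, 0.303]
ee_rot: [2.164, 2.275, 0.002]
contact_force: [4.3, -1.4, -1.3]
opening: 0.0383
```

Request:
step_arm(series=[0, -0.002, 0, 0, 0, 0, 0.45, 0, -0.002, 0, 0, 0, 0, 0.45, 0, 0, 0, 0, 0, 0, 0.45])

```text
t: 14.45
position: [0.4692, 0.0846, 0.3038]
ee_rot: [2.162, 2.273, 0.007]
contact_force: [9.0, -1.4, -1.7]
opening: 0.0385
```

```bash
python3 look.py pics/s14.png
```

```text
t 14.45 grasp [0.4701 0.0846 0.1491] yawx 92.86 zax [ 5.8e-03  3.0e-04 -1.0e+00] F [ 9.  -1.4 -1.7] open 0.0385
shift tool [0.0019 0.03   0.0043]
head top z 0.17001298735682438 252
```

View pics/s14.png

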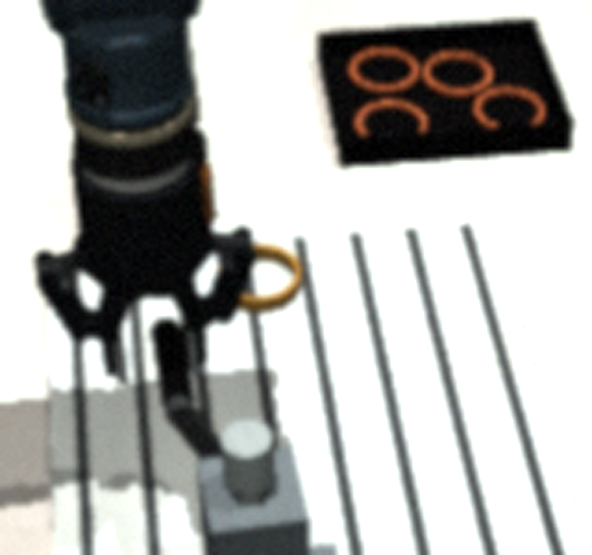

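Request:
step_arm(series=[0, 0.004, 0, 0, 0, 0, 0.45, 0, 0.005, 0, 0, 0, 0, 0.45, 0, 0.005, 0, 0, 0, 0, 0.45, 0, 0.004, 0, 0, 0, 0, 0.45, 0, 0.003, 0, 0, 0, 0, 0.45, 0, 0, 0, 0, 0, 0, 0.45])

```text
t: 15.1
position: [0.489, 0.0857, 0.3024]
ee_rot: [-2.165, -2.276, 0.001]
contact_force: [-0.1, 0.4, -0.2]
opening: 0.0385
```

Request:
step_arm(series=[0, 0.002, 0, 0, 0, 0, 0.45, 0, 0.002, 0, 0, 0, 0, 0.45, 0, 0, 0, 0, 0, 0, 0.45])

```text
t: 15.4
position: [0.4923, 0.0859, 0.3025]
ee_rot: [-2.164, -2.275, 0.002]
contact_force: [-2.8, -0.3, 0.7]
opening: 0.0384
```

Request:
step_arm(series=[0, 0.002, 0, 0, 0, 0, 0.45, 0, -0.004, 0, 0, 0, 0, 0.45, 0, -0.005, 0, 0, 0, 0, 0.45, 0, 0, -0.02, 0, 0, 0, 0.45, 0, 0, -0.03, 0, 0, 0, 0.45, 0, 0, -0.03, 0, 0, 0, 0.45, 0, 0, 0, 0, 0, 0, 0, 0, 0, 0, 0, 0, 0, 0])

```text
t: 16.2
position: [0.4861, 0.0854, 0.3839]
ee_rot: [2.164, 2.274, 0.004]
contact_force: [-0.1, 0.3, 0.3]
opening: 0.0101
```

```bash
python3 look.py pics/s15.png; python3 -c "
from h import *
go(.5225,-.0138,.228)"
```

```text
t 16.2 grasp [0.4866 0.0854 0.2292] yawx 92.86 zax [ 3.5e-03  1.0e-04 -1.0e+00] F [-0.1  0.3  0.3] open 0.0101
shift tool [0.0019 0.0132 0.0842]
head top z 0.16977434198599542 249
t 16.25 grasp [0.4858 0.0854 0.2278] yawx 92.86 zax [ 6.e-04 -0.e+00 -1.e+00] F [-0.5 -0.6  0.1] open 0.0027
shift tool [-0.101   0.0317 -0.0002]
```

View pics/s15.png

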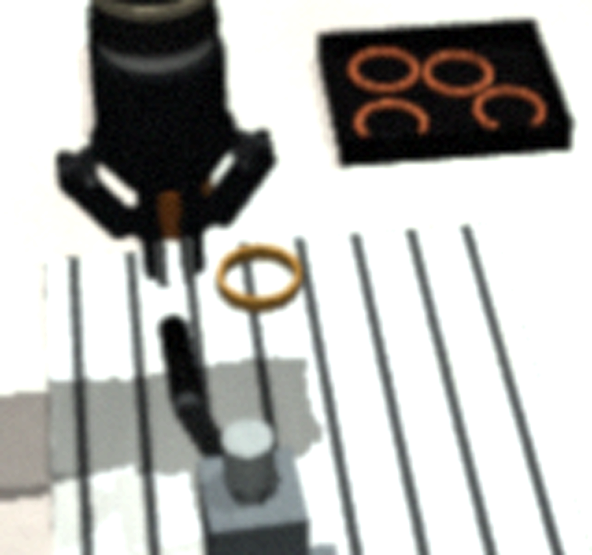

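Request:
step_arm(series=[-0.02, 0.006, 0, 0, 0, 0, 0, -0.03, 0.01, 0, 0, 0, 0, 0, -0.03, 0.01, 0, 0, 0, 0, 0, -0.015, 0.004, 0, 0, 0, 0, 0, -0.006, 0.0017, 0, 0, 0, 0, 0, 0, 0, 0.01, 0, 0, 0, 0, 0, 0, 0.01, 0, 0, 0, 0, 0, 0, 0.01, 0, 0, 0, 0, 0, 0, 0, 0, 0, 0, 0])

```text
t: 17.15
position: [0.5215, -0.0128, 0.35]
ee_rot: [-2.161, -2.275, 0.004]
contact_force: [-0.6, 0.1, -0.3]
opening: 0.0001
```

```bash
python3 look.py pics/s16.png; python3 -c "
from h import *
go(.5225,-.0138,.188)
print(onz('side',(247.5/3.7-.5+230,439.5/3.7-.5+80),.17))"
```

```text
t 17.15 grasp [ 0.5208 -0.0127  0.1953] yawx 92.94 zax [-4.5e-03  9.0e-04 -1.0e+00] F [-0.6  0.1 -0.3] open 0.0001
shift tool [ 0.1016 -0.0154  0.0505]
head top z 0.457088509044399 905
t 17.2 grasp [ 0.5213 -0.0129  0.1964] yawx 92.94 zax [-3.e-03  6.e-04 -1.e+00] F [-0.   0.   0.1] open 0.0002
shift tool [-0.001   0.0012  0.0084]
[[ 0.51941908 -0.01653782  0.17      ]]
```

View pics/s16.png

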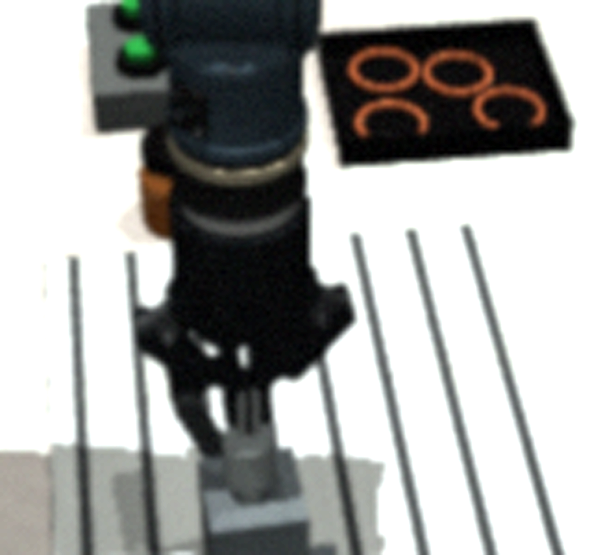

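Request:
step_arm(series=[-0.002, -0.001, 0.003, 0, 0, 0, 0, 0, 0, 0.003, 0, 0, 0, 0, 0, 0, 0.002, 0, 0, 0, 0, 0, 0, 0, 0, 0, 0, 0])

```text
t: 17.6
position: [0.5215, -0.0159, 0.3445]
ee_rot: [-2.165, -2.276, 0.0]
contact_force: [0.8, -1.1, -0.6]
opening: -0.0001
```

Request:
step_arm(series=[0, 0, 0.002, 0, 0, 0, 0, 0, 0, 0.002, 0, 0, 0, 0, 0, 0, 0, 0, 0, 0, 0])

```text
t: 17.9
position: [0.5218, -0.016, 0.3415]
ee_rot: [2.164, 2.275, 0.001]
contact_force: [-0.2, 0.1, 2.5]
opening: 0.0
```

Request:
step_arm(series=[0, 0, 0.002, 0, 0, 0, 0, 0, 0, 0.002, 0, 0, 0, 0, 0, 0, 0, 0, 0, 0, 0])

```text
t: 18.2
position: [0.5221, -0.0161, 0.3396]
ee_rot: [2.162, 2.273, 0.003]
contact_force: [-1.3, -0.7, 8.2]
opening: -0.0001
```

Request:
step_arm(series=[0, 0, 0.002, 0, 0, 0, 0, 0, 0, 0.002, 0, 0, 0, 0, 0, 0, 0, 0, 0, 0, 0])

```text
t: 18.5
position: [0.5221, -0.0162, 0.3357]
ee_rot: [2.162, 2.273, 0.004]
contact_force: [-1.3, -1.5, 9.0]
opening: 0.0002
```

Request:
step_arm(series=[0, 0, 0.002, 0, 0, 0, 0, 0, 0, 0.002, 0, 0, 0, 0, 0, 0, 0, 0, 0, 0, 0])

```text
t: 18.8
position: [0.5221, -0.0162, 0.3317]
ee_rot: [2.162, 2.273, 0.004]
contact_force: [-0.8, -0.4, 9.5]
opening: -0.0002
```

Request:
step_arm(series=[0, 0, 0.002, 0, 0, 0, 0, 0, 0, 0.001, 0, 0, 0, 0, 0, 0, 0, 0, 0, 0, 0])

```text
t: 19.1
position: [0.5222, -0.0162, 0.3296]
ee_rot: [2.162, 2.272, 0.004]
contact_force: [-2.9, -0.5, 11.7]
opening: 0.0003
```

Push on until the force rises clearly (head seated).

Request:
step_arm(series=[0, 0, 0.002, 0, 0, 0, 0, 0, 0, 0.001, 0, 0, 0, 0, 0, 0, 0, 0, 0, 0, 0])

```text
t: 19.4
position: [0.5222, -0.0163, 0.3295]
ee_rot: [2.16, 2.27, 0.006]
contact_force: [-5.5, -0.5, 20.3]
opening: 0.0001
```

Request:
step_arm(series=[0, 0, 0.001, 0, 0, 0, 0, 0, 0, 0.001, 0, 0, 0, 0, 0, 0, 0, 0, 0, 0, 0])

```text
t: 19.7
position: [0.5221, -0.0163, 0.3294]
ee_rot: [2.159, 2.269, 0.007]
contact_force: [-7.6, 0.7, 27.9]
opening: 0.0001
```

Request:
step_arm(series=[0, 0, -0.01, 0, 0, 0, 0, 0, 0, -0.02, 0, 0, 0, 0, 0, 0, -0.03, 0, 0, 0, 0, 0, 0, -0.03, 0, 0, 0, 0, 0, -0.02, -0.03, 0, 0, 0, 0, 0, -0.04, 0, 0, 0, 0, 0, 0, -0.045, 0, 0, 0, 0, 0, 0, -0.045, 0, 0, 0, 0, 0, 0, 0, 0, 0, 0, 0, 0, 0, 0, 0, 0, 0, 0, 0])

```text
t: 20.7
position: [0.3711, -0.0233, 0.4407]
ee_rot: [2.165, 2.275, 0.001]
contact_force: [0.4, -0.4, 0.4]
opening: 0.0001
```

```bash
python3 look.py pics/s17.png
python3 - <<'E'
from h import *
p,d=env.get_image("side");crop(p[:,:,::-1],270,160,330,240,7,"pics/s17.png",2.5)
p,d=env.get_image("top");cv2.imwrite("pics/t17.png",np.clip(p[:,:,::-1].astype(float)*2,0,255).astype(np.uint8))
P=cloud("top",d);m=(P[...,2]>.14)&(P[...,2]<.2)&(abs(P[...,0]-.522)<.02)&(abs(P[...,1]+.016)<.02);q=P[m]
if len(q): print("top head",np.median(q,0),len(q))
E
```

```text
t 20.7 grasp [ 0.3713 -0.0233  0.286 ] yawx 92.83 zax [ 1.4e-03 -1.0e-04 -1.0e+00] F [ 0.4 -0.4  0.4] open 0.0001
shift tool [0.1049 0.1338 0.1411]
head top z 0.15801359462162082 223
top head [ 0.52154045 -0.01506017  0.15676323] 178
```

View pics/s17.png

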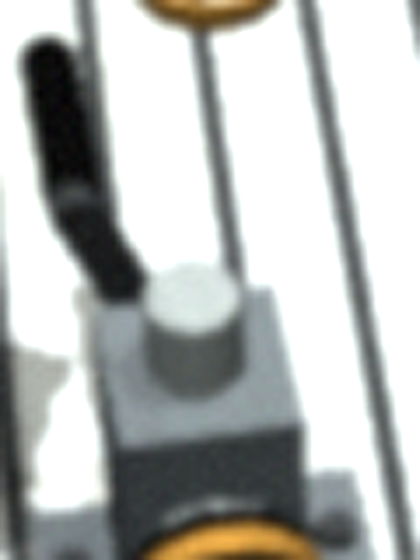

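View pics/t17.png

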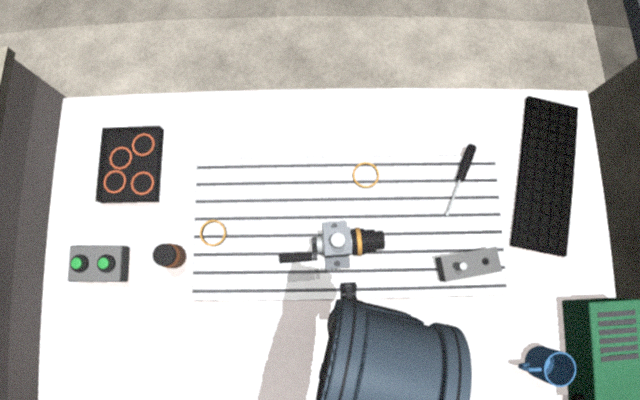

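```bash
python3 -c "
from cell import env
print(env.observe()['t'],env.sign_off())"
```

```text
the job is handed in; nothing more can be done
20.85 None
```

The long pin is pressed home in the bore and the shaft is locked. I handed the job in at 20.9 s of the allowed 67 s, with the gripper clear of everything.

- **Pin into the bore:** I took the wide-headed pin from the stand and stood it on the shaft. Its head top was at about 211 mm, as expected.
- **Turning the shaft:** I drew the crank towards the robot until the pin dropped about 41 mm. The force on the crank then rose to 9 N while it barely moved, so the shaft was locked. I nudged the crank back a few millimetres to take the side load off the pin.
- **Pressing home:** The bush took about 8 to 12 N. At the end the force rose to 28 N with no further travel, and the fingertips stopped at 156.4 mm, where fully home is 156 mm.

**Last checks:** the top camera put the head top at 156.8 mm and the side camera at 158.0 mm (taken as the upper edge of noisy points). Both agree with a seated head within camera accuracy. The picture shows the head sitting on the block with no visible gap. The short pin, bangles, jar and screwdriver are where they started.

No check failed. Before pressing, the side camera had the head top about 3 mm off the bore axis, so I shifted the press point 2 mm towards it.

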